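Lock the last lid screw of a switch box

TASK

One of the four slotted quarter-turn screws in the lid of the grey switch box is not locked yet: its slot does not lie along the lid's long side as the other three do. Take the large flat screwdriver from the wooden rack, seat its blade fully in that slot and turn the screw clockwise to its stop, with the blade kept in the slot. Then stand the screwdriver back in its own hole in the rack, and leave the other screws, tools and things as they are.

Things in the scene. Friction and masses are not known exactly. Their poses are not given: they have to be found in the camera images.
- driver_handle (a point): Middle of the large flat screwdriver's handle, on its axis, 135 mm above the blade tip, 50 mm below its top. It stands loose, blade down, in one rack hole: 185 mm long, 0.16 kg, the largest tool there. Black hexagonal handle 89 mm long, 32 mm across flats, over a 31 mm bolster and 10 mm shank. z: up the axis; x: along the blade's width; y: square to the blade; one pair of handle flats faces +y and -y
- driver_tip (a point): Middle of the edge of the large screwdriver's blade, same axes as driver_handle. The blade is 14 mm wide (along x) and 2 mm thick (along y) over its last 16 mm. In the rack the tip hangs 15 mm above the table.
- rack: Plywood bench rack, fixed, 70 mm (its x) by 250 mm (its y), top of its board 100 mm above the table. Three round 20 mm holes through the 18 mm board, in a row at y = -80, 0 and +80 mm, hold three tools; each tool's bolster rests on the board. Origin: centre of the underside, z up.
- switch_box: Grey electrical switch box, fixed, 150 mm (its x) by 200 mm (its y, the long side), 85 mm high to the lid's top; a black rotary switch in the lid's middle stands to 113 mm; cable glands on its +y side. Four steel screws sit in round wells, 22 mm wide, 8 mm deep, in the lid's corners, at x = -57 or 57, y = -82 or 82 mm. Origin: centre of the underside, z up.
- screw_open (a joint): Turn of the screw not locked yet, rad: grows clockwise seen from above, 0 open, 1.571 locked at its hard stop (slot along the box's y). It starts between 0 and 0.7, in any of the four corners; light friction (0.08 N m) holds it where it is left; it does not sink as it turns.
- screw_open_slot (a point): Slot of the screw not locked yet, at the middle of the slot's floor, 6.5 mm below the lid's top face. Steel head 20 mm across, its top 2 mm below that face; the slot runs right across it, 3.6 mm wide, 4.5 mm deep, edges chamfered 0.8 mm. x: along the slot (either end alike); z: up; it turns with the screw. With the blade seated, driver_tip is at this point.
- screw_b (a joint): Turn of one of the three screws that are locked already (about 1.55 rad); same screw, same meaning.
- screw_c (a joint): Turn of one of the three screws that are locked already (about 1.55 rad); same screw, same meaning.
- screw_d (a joint): Turn of one of the three screws that are locked already (about 1.55 rad); same screw, same meaning.
- screw_b_slot (a point): Slot of that locked screw, as for screw_open_slot.
- screw_c_slot (a point): Slot of that locked screw, as for screw_open_slot.
- screw_d_slot (a point): Slot of that locked screw, as for screw_open_slot.
- cross_driver: Small cross-head screwdriver, round black 25 mm handle, in the rack, loose, 156 mm long, its top 176 mm above the table; origin at its tip.
- nut_driver: Small nut driver, round black 27 mm handle, in the rack, loose, 150 mm long, its top 170 mm above the table; origin at its tip.
- flat_tin: Flat tin, 68 mm across and 38 mm high, beyond the box; loose. Origin: centre of the underside.
- tall_tin: Tin, 74 mm across and 82 mm high, beyond the rack; loose. Origin: centre of the underside.
- glue_bottle: Black glue bottle, 44 mm across and 110 mm high, right of and beyond the rack; loose. Origin: centre of the underside.
- tape_roll: Roll of black tape lying flat on the left of the box, 90 mm across and 24 mm high; loose. Origin: centre of the underside.
- towel_roll: Standing paper roll, 110 mm across and 220 mm high, on the left; loose. Origin: centre of the underside.
There are look-alikes about, which are no part of the job. What is shaped like the part that bears driver_handle but orange is not meant.

How it is judged:
On the way, in this order (a step that is already met when the one before it is completed fails the run):
1. the blade is seated in the slot of the open screw, driver upright, the screw not yet locked (z of driver_tip in the frame of screw_open_slot below 0.003 m and horizontal distance between driver_tip and screw_open_slot below 0.005 m and angle between driver_tip's own z axis and vertical below 0.15 rad and value of joint screw_open below 1.1 rad), for 0.1 s.
2. the screw is turned to its stop with the blade still in the slot (z of driver_tip in the frame of screw_open_slot below 0.003 m and horizontal distance between driver_tip and screw_open_slot below 0.005 m and angle between driver_tip's own z axis and vertical below 0.15 rad and value of joint screw_open above 1.42 rad), for 0.1 s.
At the end, for the whole second after the job is handed in: The open screw stands within 0.15 rad of its locked stop (joint above 1.42), the other three still do too, and the large screwdriver stands at rest and upright (within 0.12 rad) in its own hole in the rack, its tip within 12 mm of where it was at the start (value of joint each of screw_open, screw_b, screw_c, screw_d above 1.42 rad and distance of driver_tip from where it was at the start of the episode below 0.012 m and angle between driver_tip's own z axis and vertical below 0.12 rad and linear speed of driver below 0.03 m/s); the robot touches nothing.
It fails at once if a locked screw is turned back (value of joint any of screw_b, screw_c, screw_d below 1.35 rad).
It fails at once if another tool or bystander is shifted by more than 30 mm (distance of any of cross_driver, nut_driver, flat_tin, tall_tin, glue_bottle, tape_roll, towel_roll from where it was at the start of the episode above 0.03 m).
It also fails if it takes over 51 s, if anything falls off the work surface, if the arm or the gripper's body presses on something with over 40 N, if the wrist force passes 120 N, or if a joint passes its speed limit or range.

ROBOT

A 6-joint arm with a two-finger parallel gripper is mounted at the origin on the work surface. World frame = base frame: x ahead of the robot, y to its left, z up, the work surface at z = 0. Lengths are in m, angles in rad, forces in N, time in s.
With the tool pointing down it reaches from about 0.375 to 0.975 m from the base axis. Payload 3.8 kg.
Tool frame: the origin (TCP) lies midway between the tips of the shut fingers; the grasp point (between the pads) lies 19 mm behind it; z points along the fingers, y is the direction in which the jaws open and shut (so a half turn about z gives the same grasp; the last joint's range is limited). The gripper opens to 85 mm and grips with 20 to 120 N. Pads are 22 mm wide; open, the fingers measure 114 mm over their backs; the gripper's body (76 mm by 85 mm) begins 54 mm behind the grasp point. The pads swing forward as they close: fully open they stand 13 mm farther back than shut.
Start: joints at [1.205, 0.264, 1.604, -0, 1.274, -0.037], TCP at [0.218, 0.639, 0.231] pointing down, gripper open.
Joint ranges: [-2.63, 2.63], [-0.94, 2.18], [0.31, 2.57], [-1.31, 4.45], [0, 2.66], [-2.55, 2.55]. Speed limits (rad/s): [2.57, 2.57, 3.14, 3.14, 3.14, 3.14].

INTERFACE

Orientations are given as a rotation vector (axis times angle).
In Python, from workcell import bot gives the robot as it stands.
- The arm moves only by the shell command python3 -m inch 'ROWS' [FORCE]. ROWS is JSON, a list of rows, each an object of numbers: "dx", "dy", "dz": the shift along the tool's x, y, z in m; "ax", "ay", "az": the turn, a rotation vector about the tool's x, y, z in degrees; "fingers": the opening, from -1 (shut) to 1 (fully open). A call has 1 to 20 rows; each row is the pose to reach, as a shift and turn from the pose measured when the call began, along the tool's axes at that moment; what a row does not reach only later rows make up. A row lasts 1/8 s, in which the tool goes at most 62.5 mm and 10.7 degrees, less where a joint would pass 70% of its speed; a pose out of reach is approached as far as the arm can. A call with a gripper value outside its range is refused whole. The fingers move at their own pace and stop on an object; FORCE is the grip in N (left out, the last holds). Time passes only in rows, so rows that repeat a pose let the fingers close. It gives the time, the measured TCP pose, the force and the opening at its end, in the units of the state.
- bot.read_state(): the state, without advancing time (a new reading comes with each control period).
- bot.read_camera(name): name is "scene" or "top"; returns (picture, depth): 480x640x3 uint8, blue, green, red; 480x640 float32, m along the optical axis (not along the pixel's ray), 0 where there is no reading.
- bot.get_calibration(name): a dict with "intrinsics" (3x3 intrinsics, pixels), "view" (4x4, takes a point from world to camera coordinates). Camera axes: x right, y down, z forward; pixel columns grow to the right and rows downward; lengths in m; the calibration is good to about 2 mm. A picture is of the moment at which its call begins. get_calibration takes no time and is no camera call.
- bot.finish_job(): hands the job in, once; it reports no verdict.
Trained networks look in the newest picture that a camera, given by its name, has taken for a name from the list of things; names that differ only in an ending like _2 or _b are one class to them, and where a whole thing is asked for, a point or a joint stands for the part that bears it (a point fixed in the world has none). Each returns a list of dicts, best first, with "p" (0 to 1); they miss things now and then, are a little off and sometimes report something else, mostly with a low value. They report only what shows in the picture. A call takes as long as a camera call. They do not tell look-alikes from the thing itself.
- bot.masks_of(camera, thing): "region" (480x640 bool, what is visible of it) and "box" ([left, top, right, bottom] in pixels, round what is visible of it).
The state is a dict: "time": time; "q": joint angles; "joint_vel": joint speeds; "joint_torque": joint torques, N m; "tool_pos": TCP position; "tcp_rot": TCP orientation; "wrist_force": force on the tool from outside, world axes, zero at the start; "torque": the same for the moment, N m; "width": opening from 0.0 (shut) to 1.0 (fully open).
Only numpy, scipy, OpenCV 4.12 (cv2) and the standard library are available. Lean on these libraries where they do the work, as an engineer would, in place of code of your own. Each camera call takes 0.05 s, during which the arm holds its last target. There are 200 camera calls.

## Working session

There is one attempt and no reset: what is moved stays moved. The work goes in short steps, Python scripts to look and compute and a shell command to move; the robot and the scene stay as the last step left them, time stands still between calls to the robot, and variables do not carry over. Pictures are saved under pics/ and viewed, about 8 in all and at most 12, crops included, and the job is handed in when it is done.

```bash
ls; mkdir -p pics; cat > h.py <<'E'
import numpy as np, cv2
from workcell import bot
from scipy.spatial.transform import Rotation as R
def grab(n):
    p,d=bot.read_camera(n); c=bot.get_calibration(n); return p,d,np.array(c['intrinsics']),np.array(c['view'])
def world(us,vs,z,K,V):
    us,vs,z=[np.asarray(a,float) for a in (us,vs,z)]
    P=np.stack([(us-K[0,2])/K[0,0]*z,(vs-K[1,2])/K[1,1]*z,z,np.ones_like(z)],-1)
    return (P@np.linalg.inv(V).T)[...,:3]
def pix(X,K,V):
    p=(V@np.append(X,1))[:3]; p=K@p; return p[:2]/p[2]
def plane(u,v,h,K,V):
    "pixel ray hit with z=h"
    a=world(u,v,1.0,K,V); c=np.linalg.inv(V)[:3,3]; return c+(a-c)*(h-c[2])/(a[2]-c[2])
E
python3 - <<'E'
from h import *
print(bot.read_state())
for n in ('scene','top'):
    p,d,K,V=grab(n); cv2.imwrite(f'pics/{n}0.png',p)
    print(n,K.round(1).tolist(),np.linalg.inv(V).round(3).tolist())
    for t in ('driver_handle','rack','switch_box','screw_open','cross_driver','nut_driver'):
        for r in bot.masks_of(n,t)[:6]:
            m=r['region'];m2=m&(d>0); vs,us=np.nonzero(m2)
            print(t,round(r['p'],2),np.round(r['box']).astype(int).tolist(), np.median(world(us,vs,d[m2],K,V),0).round(3) if len(us) else None)
E
```

```text
pics
{'time': 0.0, 'q': array([ 1.20510392e+00,  2.64779921e-01,  1.60540910e+00,  1.17094475e-05,
        1.27368491e+00, -3.69074735e-02]), 'joint_vel': array([ 7.56334472e-04,  6.42988262e-04, -5.44747595e-05, -6.15588830e-04,
       -1.90155462e-03,  1.13539176e-03]), 'joint_torque': array([ 1.20403594e-03, -5.15105438e+01, -3.67319298e+01,  1.53665019e-04,
        1.27489446e-02,  1.26416816e-05]), 'tool_pos': array([0.2176895 , 0.63814744, 0.22992503]), 'tcp_rot': array([-0.51405969, -3.09877397,  0.00350703]), 'wrist_force': array([-0.10772399,  0.56067624, -0.00124553]), 'torque': array([-0.00739756,  0.02077335,  0.00664078]), 'width': 0.9979364587023216}
scene [[523.8, 0.0, 312.8], [0.0, 523.8, 235.5], [0.0, 0.0, 1.0]] [[0.489, 0.469, -0.736, 1.58], [0.872, -0.266, 0.41, -0.503], [-0.004, -0.842, -0.539, 0.843], [0.0, 0.0, 0.0, 1.0]]
driver_handle 0.96 [141, 220, 158, 276] [ 0.465 -0.333  0.153]
driver_handle 0.74 [92, 229, 120, 296] [ 0.434 -0.432  0.13 ]
driver_handle 0.48 [156, 309, 179, 354] [ 0.696 -0.373  0.058]
rack 0.97 [136, 240, 237, 299] [ 0.481 -0.263  0.058]
switch_box 0.8 [257, 218, 352, 292] [0.588 0.027 0.082]
switch_box 0.53 [369, 210, 399, 234] [0.492 0.352 0.016]
cross_driver 0.7 [210, 219, 223, 266] [ 0.498 -0.177  0.139]
nut_driver 0.81 [178, 228, 190, 278] [ 0.479 -0.255  0.135]
top [[596.6, 0.0, 317.1], [0.0, 596.6, 237.9], [0.0, 0.0, 1.0]] [[-0.026, -0.992, 0.125, 0.434], [-1.0, 0.025, -0.014, 0.045], [0.01, -0.125, -0.992, 1.469], [0.0, 0.0, 0.0, 1.0]]
driver_handle 0.92 [508, 303, 542, 321] [ 0.423 -0.426  0.168]
driver_handle 0.62 [470, 293, 493, 308] [ 0.452 -0.324  0.192]
rack 0.76 [380, 265, 497, 318] [ 0.472 -0.236  0.1  ]
switch_box 0.6 [256, 222, 360, 309] [0.544 0.052 0.085]
screw_open 0.57 [348, 274, 353, 282] [ 0.516 -0.048  0.082]
cross_driver 0.48 [403, 278, 416, 292] [ 0.489 -0.172  0.17 ]
nut_driver 0.71 [435, 284, 455, 299] [ 0.471 -0.248  0.164]
```

```bash
python3 - <<'E'
import cv2,numpy as np
a=cv2.imread('pics/top0.png'); s=cv2.imread('pics/scene0.png')
A=cv2.resize(a[205:335,240:400],(800,600)[:2] and (739,600),interpolation=cv2.INTER_CUBIC)
cv2.imwrite('pics/box.png',A)
B=cv2.resize(a[255:330,375:575],(800,300),interpolation=cv2.INTER_CUBIC)
C=cv2.resize(s[200:350,80:280],(400,300),interpolation=cv2.INTER_CUBIC)
D=cv2.resize(s[205:305,240:373],(400,300),interpolation=cv2.INTER_CUBIC)
cv2.imwrite('pics/rack.png',np.vstack([B,np.hstack([C,D])]))
E
```

```text
(no output)
```

View pics/top0.png

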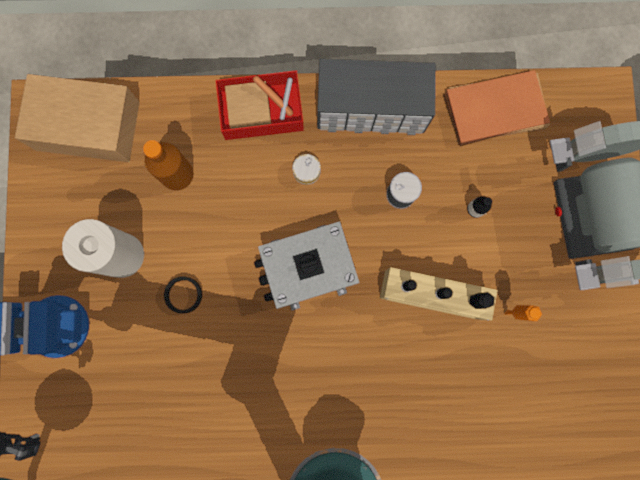

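View pics/box.png

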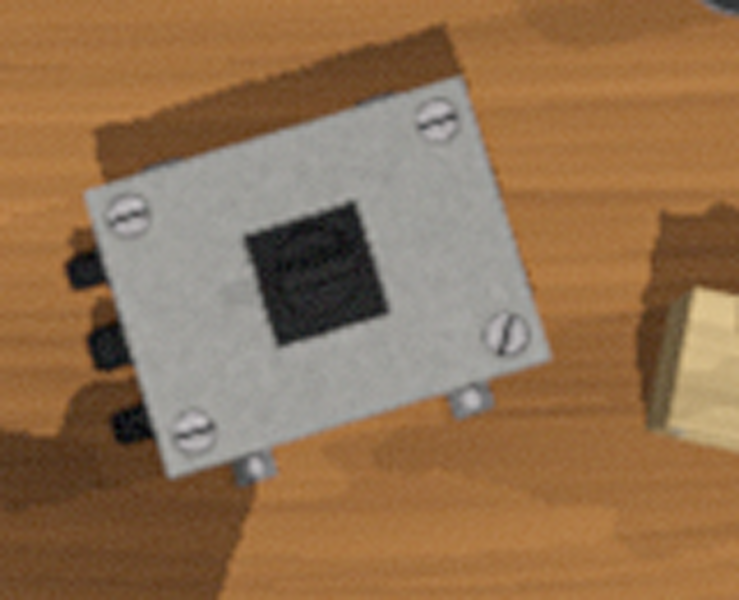

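View pics/rack.png

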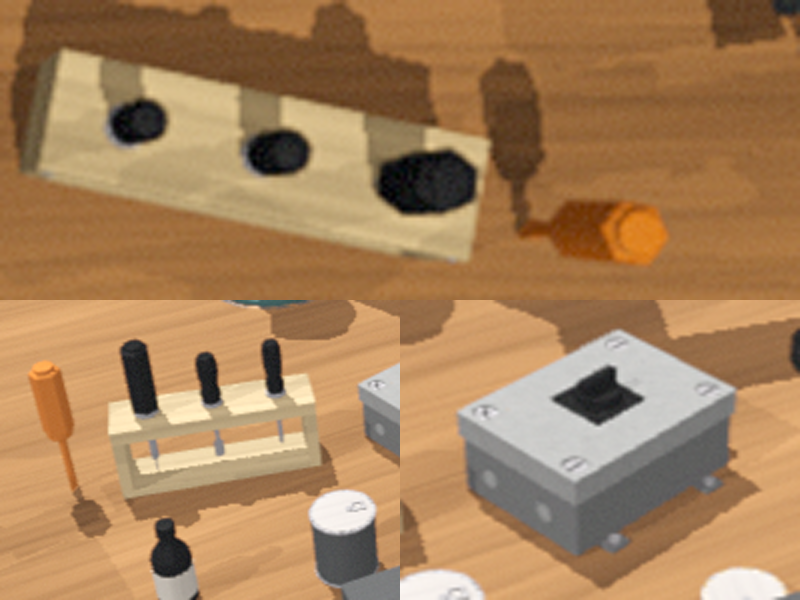

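The three candidates for the driver are the black hex handle in the rack's right-hand hole (top picture about (484,300), scene (150,248)), the orange look-alike standing loose at (530,312), and the small round black handles at (445,293) and (410,285). The first fits: it is black, hexagonal, the largest, and in the rack. The open screw is the lid corner at top picture (350,278), whose slot lies crosswise.

```bash
cat > m.py <<'E'
from h import *
p,d,K,V=grab('top')
vs,us=np.nonzero(d>0); P=world(us,vs,d[vs,us],K,V)
def rect(lo,hi,box):
    m=(P[:,2]>lo)&(P[:,2]<hi)&(us>box[0])&(us<box[2])&(vs>box[1])&(vs<box[3])
    (c,s,a)=cv2.minAreaRect((P[m,:2]*1000).astype(np.float32)); return m,c,s,a
m,c,s,a=rect(.081,.09,[245,215,365,312]); print('box',np.round(c,1),np.round(s,1),round(a,2),np.median(P[m,2]))
m,c,s,a=rect(.092,.106,[372,262,500,322]); print('rack',np.round(c,1),np.round(s,1),round(a,2),np.median(P[m,2]))
m,c,s,a=rect(.19,.21,[465,285,498,312]); print('handle top',np.round(c,1),np.round(s,1),round(a,2),m.sum(),np.median(P[m],0))
np.save('pics/ht.npy',P[m])
# handle from scene
p2,d2,K2,V2=grab('scene')
v2,u2=np.nonzero((d2>0)); P2=world(u2,v2,d2[v2,u2],K2,V2)
m=(P2[:,2]>.19)&(P2[:,2]<.206)&(u2>138)&(u2<162)&(v2>215)&(v2<280); print('scene top',m.sum(),np.median(P2[m],0).round(4), cv2.minAreaRect((P2[m,:2]*1000).astype(np.float32)))
cv2.imwrite('pics/blade.png',np.hstack([cv2.resize(p2[215:305,130:190],(400,600),interpolation=cv2.INTER_CUBIC),cv2.resize(p[285:315,462:482+20],(400,300),interpolation=cv2.INTER_CUBIC).repeat(2,0)]))
E
python3 m.py
```

```text
box [547.7  47.5] [150.4 200.2] 15.81 0.08490904550713574
rack [ 471.5 -254.6] [251.2  71.1] 76.24 0.09993881433032281
handle top [ 452.5 -331.5] [33.9 32. ] 49.25 196 [ 0.45180345 -0.32960341  0.19693661]
scene top 103 [ 0.4605 -0.3315  0.1961] ((456.9698486328125, -330.7554931640625), (30.93828773498535, 33.03487014770508), 82.96572875976562)
```

View pics/blade.png

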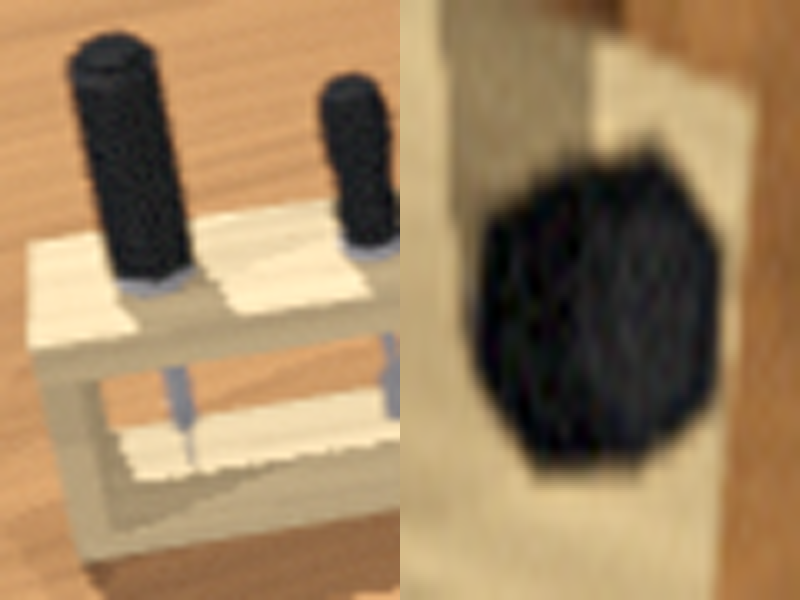

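```bash
cat > m2.py <<'E'
from h import *
from scipy.optimize import minimize
cams={n:grab(n) for n in ('scene','top')}
def sil(x,y,yaw,n,S,o,shape):
    p,d,K,V=cams[n]; pts=[]
    for z in (.111,.2):
        for k in range(6):
            a=np.radians(yaw+60*k); r=.016/np.cos(np.pi/6)
            pts.append((pix([x+r*np.cos(a),y+r*np.sin(a),z],K,V)-o+.5)*S)
    h=cv2.convexHull(np.array(pts,np.float32)); m=np.zeros(shape,np.uint8); cv2.fillConvexPoly(m,np.round(h*16).astype(np.int32),255,cv2.LINE_AA,4)
    return m/255.
S=8; data={}
for n,(o,w,h) in {'scene':((135,212),32,70),'top':((462,282),42,36)}.items():
    p=cams[n][0][o[1]:o[1]+h,o[0]:o[0]+w]; p=cv2.resize(p,None,fx=S,fy=S,interpolation=cv2.INTER_CUBIC).max(2).astype(float)
    dark=np.clip((95-p)/40,0,1); data[n]=(np.array(o),dark)
# isolate component
for n in data:
    o,dk=data[n]; c,l,st,_=cv2.connectedComponentsWithStats((dk>.5).astype(np.uint8)); i=1+np.argmax(st[1:,4]); k=cv2.dilate((l==i).astype(np.uint8),np.ones((9,9))); data[n]=(o,dk*k); print(n,st[i])
for sel in (['top'],['scene']):
    res=[]
    for yaw in range(0,60,5):
        f=lambda v:sum(((sil(v[0],v[1],yaw,n,S,data[n][0],data[n][1].shape)-data[n][1])**2).sum() for n in sel)
        r=minimize(f,[.4525,-.332],method='Nelder-Mead',options=dict(initial_simplex=[[.4525,-.332],[.4565,-.332],[.4525,-.328]],maxiter=50,xatol=1e-4,fatol=1))
        res.append((yaw,round(r.fun),r.x.round(4).tolist()))
    print(sel,*res,sep='\n')
# slot
S=10
for n in cams:
    p,d,K,V=cams[n]
    # rectified patch at z=.083, 0.2mm/px, +-12mm
    for name,c in {'open':(-57,-82),'b':(-57,82),'c':(57,-82),'d':(57,82)}.items():
        t=np.radians(15.81); cx=.5477+(c[0]*np.cos(t)-c[1]*np.sin(t))/1e3; cy=.0475+(c[0]*np.sin(t)+c[1]*np.cos(t))/1e3
        g=np.arange(-60,61)*.0002; X,Y=np.meshgrid(g,g,indexing='ij')
        uv=np.array([pix([cx+a,cy+b,.083],K,V) for a,b in zip(X.ravel(),Y.ravel())]).astype(np.float32).reshape(121,121,2)
        I=cv2.remap(p,uv[...,0],uv[...,1],cv2.INTER_CUBIC).mean(2)
        if n=='top': cv2.imwrite(f'pics/s_{name}.png',I)
        ins=np.hypot(X,Y)<.0085; b=np.clip(np.percentile(I[ins],60)-I,0,None)*ins
        w=b/b.sum(); mx,my=(w*X).sum(),(w*Y).sum(); C=np.cov(np.stack([X.ravel(),Y.ravel()]),aweights=w.ravel())
        e,v=np.linalg.eigh(C); a=np.degrees(np.arctan2(v[1,1],v[0,1])); a=(a+90)%180-90
        print(n,name,'pred',round(cx,4),round(cy,4),'dark off mm',round(mx*1e3,2),round(my*1e3,2),'ang',round(a,1),'ratio',round((e[1]/e[0])**.5,1))
E
python3 m2.py
```

```text
scene [   47    68   142   293 27240]
top [   59    86   196   125 19818]
['top']
(0, 4353, [0.4514, -0.3274])
(5, 4367, [0.4521, -0.3277])
(10, 4283, [0.4524, -0.3277])
(15, 4096, [0.4521, -0.328])
(20, 3840, [0.4524, -0.328])
(25, 3477, [0.452, -0.3278])
(30, 3089, [0.4515, -0.328])
(35, 3036, [0.4522, -0.3276])
(40, 3395, [0.4523, -0.3274])
(45, 3755, [0.4527, -0.3272])
(50, 4032, [0.4527, -0.3268])
(55, 4224, [0.4529, -0.3267])
['scene']
(0, 7887, [0.4554, -0.3288])
(5, 8794, [0.456, -0.3284])
(10, 9461, [0.4554, -0.3288])
(15, 9887, [0.4561, -0.3284])
(20, 10076, [0.4559, -0.329])
(25, 10000, [0.4561, -0.3283])
(30, 9692, [0.4558, -0.3283])
(35, 9124, [0.4555, -0.3283])
(40, 8325, [0.4561, -0.3275])
(45, 7281, [0.4558, -0.328])
(50, 6067, [0.4548, -0.3286])
(55, 6728, [0.4547, -0.3288])
scene open pred 0.5152 -0.0469 dark off mm -1.36 2.02 ang -8.9 ratio 1.3
scene b pred 0.4705 0.1109 dark off mm -0.43 1.55 ang -73.2 ratio 2.4
scene c pred 0.6249 -0.0159 dark off mm -0.33 0.45 ang -74.4 ratio 2.3
scene d pred 0.5802 0.1419 dark off mm -0.18 0.99 ang -72.7 ratio 2.6
top open pred 0.5152 -0.0469 dark off mm 0.03 0.41 ang -19.9 ratio 2.6
top b pred 0.4705 0.1109 dark off mm -0.56 -0.9 ang -74.3 ratio 2.7
top c pred 0.6249 -0.0159 dark off mm -0.52 -0.95 ang -72.4 ratio 2.6
top d pred 0.5802 0.1419 dark off mm -0.65 -0.43 ang -76.2 ratio 2.3[ WARN:0@8.200] global loadsave.cpp:1063 imwrite_ Unsupported depth image for selected encoder is fallbacked to CV_8U.
```

```bash
cat >> h.py <<'E'
def goal(pos,yawdeg,s=None):
    "rows numbers: tool down at pos, jaw (tool y) heading yawdeg"
    s=s or bot.read_state(); R0=R.from_rotvec(s['tcp_rot']); t=np.radians(yawdeg)
    y=np.array([np.cos(t),np.sin(t),0]); z=np.array([0,0,-1.]); Rg=R.from_matrix(np.stack([np.cross(y,z),y,z],1))
    d=R0.inv().apply(np.array(pos)-s['tool_pos']); a=np.degrees((R0.inv()*Rg).as_rotvec())
    return 'd',d.round(4).tolist(),'a',a.round(2).tolist()
def st():
    s=bot.read_state(); Rm=R.from_rotvec(s['tcp_rot']).as_matrix()
    print('t',round(s['time'],2),'pos',s['tool_pos'].round(4),'yaw',np.degrees(np.arctan2(Rm[1,1],Rm[0,1])).round(2),'tilt',Rm[:2,2].round(4),'F',s['wrist_force'].round(1),'T',s['torque'].round(2),'w',round(s['width'],3),'q',s['q'].round(2))
E
python3 -c "
from h import *
st()
print(goal([.3,.45,.33],60)); print(goal([.50,.1,.33],35)); print(goal([.4535,-.331,.30],12)); print(goal([.4535,-.331,.145],12))"
```

```text
t 0.9 pos [0.218  0.6388 0.2313] yaw 71.16 tilt [0. 0.] F [-0.4  0.4 -0.1] T [-0.02  0.01 -0.05] w 1.001 q [ 1.21  0.26  1.6   0.    1.27 -0.04]
('d', [-0.1386, -0.1522, -0.0987], 'a', [0.0, -0.0, 11.16])
('d', [-0.4409, -0.4189, -0.0987], 'a', [0.0, -0.0, 36.16])
('d', [-0.5361, -0.8418, -0.0687], 'a', [0.0, -0.0, 59.16])
('d', [-0.5361, -0.8418, 0.0863], 'a', [0.0, -0.0, 59.16])
```

```bash
python3 -m inch '[{"dx":-0.05,"dy":-0.05,"dz":-0.05,"az":4},{"dx":-0.10,"dy":-0.10,"dz":-0.09,"az":8},{"dx":-0.139,"dy":-0.14,"dz":-0.099,"az":12},{"dx":-0.18,"dy":-0.18,"dz":-0.099,"az":16},{"dx":-0.22,"dy":-0.22,"dz":-0.099,"az":20},{"dx":-0.26,"dy":-0.26,"dz":-0.099,"az":24},{"dx":-0.30,"dy":-0.30,"dz":-0.099,"az":28},{"dx":-0.34,"dy":-0.34,"dz":-0.099,"az":31},{"dx":-0.38,"dy":-0.38,"dz":-0.099,"az":34},{"dx":-0.42,"dy":-0.42,"dz":-0.099,"az":37},{"dx":-0.44,"dy":-0.47,"dz":-0.099,"az":40},{"dx":-0.455,"dy":-0.53,"dz":-0.099,"az":44},{"dx":-0.47,"dy":-0.59,"dz":-0.099,"az":48},{"dx":-0.485,"dy":-0.65,"dz":-0.095,"az":51},{"dx":-0.5,"dy":-0.71,"dz":-0.09,"az":54},{"dx":-0.515,"dy":-0.77,"dz":-0.08,"az":57},{"dx":-0.536,"dy":-0.83,"dz":-0.07,"az":59.2},{"dx":-0.536,"dy":-0.842,"dz":-0.069,"az":59.2},{"dx":-0.536,"dy":-0.842,"dz":-0.069,"az":59.2},{"dx":-0.536,"dy":-0.842,"dz":-0.069,"az":59.2}]' 60; python3 -c "
from h import *
st()
print(goal([.4535,-.331,.145],12))"
```

```text
t 0.9 pos [0.218  0.6388 0.2313] yaw 71.16 tilt [0. 0.] F [-0.4  0.4 -0.1] T [-0.02  0.01 -0.05] w 1.001 q [ 1.21  0.26  1.6   0.    1.27 -0.04]
('d', [-0.5361, -0.8418, 0.0863], 'a', [0.0, -0.0, 59.16])invalid input at $[0]: expected keys dx, dy, dz, ax, ay, az, fingers
```

All keys are required in each row.

```bash
python3 -m inch '[{"dx":-0.05,"dy":-0.05,"dz":-0.05,"ax":0,"ay":0,"az":4,"fingers":1},{"dx":-0.10,"dy":-0.10,"dz":-0.09,"ax":0,"ay":0,"az":8,"fingers":1},{"dx":-0.139,"dy":-0.14,"dz":-0.099,"ax":0,"ay":0,"az":12,"fingers":1},{"dx":-0.18,"dy":-0.18,"dz":-0.099,"ax":0,"ay":0,"az":16,"fingers":1},{"dx":-0.22,"dy":-0.22,"dz":-0.099,"ax":0,"ay":0,"az":20,"fingers":1},{"dx":-0.26,"dy":-0.26,"dz":-0.099,"ax":0,"ay":0,"az":24,"fingers":1},{"dx":-0.30,"dy":-0.30,"dz":-0.099,"ax":0,"ay":0,"az":28,"fingers":1},{"dx":-0.34,"dy":-0.34,"dz":-0.099,"ax":0,"ay":0,"az":31,"fingers":1},{"dx":-0.38,"dy":-0.38,"dz":-0.099,"ax":0,"ay":0,"az":34,"fingers":1},{"dx":-0.42,"dy":-0.42,"dz":-0.099,"ax":0,"ay":0,"az":37,"fingers":1},{"dx":-0.44,"dy":-0.47,"dz":-0.099,"ax":0,"ay":0,"az":40,"fingers":1},{"dx":-0.455,"dy":-0.53,"dz":-0.099,"ax":0,"ay":0,"az":44,"fingers":1},{"dx":-0.47,"dy":-0.59,"dz":-0.099,"ax":0,"ay":0,"az":48,"fingers":1},{"dx":-0.485,"dy":-0.65,"dz":-0.095,"ax":0,"ay":0,"az":51,"fingers":1},{"dx":-0.5,"dy":-0.71,"dz":-0.09,"ax":0,"ay":0,"az":54,"fingers":1},{"dx":-0.515,"dy":-0.77,"dz":-0.08,"ax":0,"ay":0,"az":57,"fingers":1},{"dx":-0.536,"dy":-0.83,"dz":-0.07,"ax":0,"ay":0,"az":59.2,"fingers":1},{"dx":-0.536,"dy":-0.842,"dz":-0.069,"ax":0,"ay":0,"az":59.2,"fingers":1},{"dx":-0.536,"dy":-0.842,"dz":-0.069,"ax":0,"ay":0,"az":59.2,"fingers":1}]' 60; python3 -c "
from h import *
st()
print(goal([.4535,-.331,.145],12))"
```

```text
time: 3.28
tool_pos: [0.4529, -0.3314, 0.3]
tcp_rot: [-1.979, -2.438, -0.001]
wrist_force: [-0.2, -0.3, 0.6]
width: 1.0
t 3.27 pos [ 0.4529 -0.3314  0.3   ] yaw 11.87 tilt [-0.0006  0.0012] F [-0.2 -0.3  0.6] T [ 0.06  0.03 -0.02] w 1.0 q [-0.68  0.01  1.76  0.    1.37 -0.88]
('d', [0.0001, 0.0007, 0.155], 'a', [-0.02, -0.07, -0.13])
```

```bash
python3 -m inch '[{"dx":0,"dy":0.0007,"dz":0.05,"ax":0,"ay":0,"az":0,"fingers":1},{"dx":0,"dy":0.0007,"dz":0.10,"ax":0,"ay":0,"az":0,"fingers":1},{"dx":0,"dy":0.0007,"dz":0.14,"ax":0,"ay":0,"az":0,"fingers":1},{"dx":0,"dy":0.0007,"dz":0.155,"ax":0,"ay":0,"az":0,"fingers":1},{"dx":0,"dy":0.0007,"dz":0.155,"ax":0,"ay":0,"az":0,"fingers":0},{"dx":0,"dy":0.0007,"dz":0.155,"ax":0,"ay":0,"az":0,"fingers":-1},{"dx":0,"dy":0.0007,"dz":0.155,"ax":0,"ay":0,"az":0,"fingers":-1},{"dx":0,"dy":0.0007,"dz":0.155,"ax":0,"ay":0,"az":0,"fingers":-1},{"dx":0,"dy":0.0007,"dz":0.155,"ax":0,"ay":0,"az":0,"fingers":-1},{"dx":0,"dy":0.0007,"dz":0.155,"ax":0,"ay":0,"az":0,"fingers":-1}]' 60; python3 -c "
from h import *
st()"
```

```text
time: 4.53
tool_pos: [0.4546, -0.3322, 0.1475]
tcp_rot: [1.979, 2.437, 0.001]
wrist_force: [-0.7, 0.9, 6.4]
width: 0.382
t 4.53 pos [ 0.4546 -0.3322  0.1475] yaw 11.85 tilt [ 0.0024 -0.0011] F [-0.7  0.9  6.4] T [0.15 0.15 0.05] w 0.382 q [-0.68  0.12  1.94  0.    1.08 -0.88]
```

```bash
python3 -c "
from h import *
print(goal([.4546,-.3322,.3475],11.85));print(goal([.5165,-.047,.3475],11.85));print(goal([.5165,-.047,.2825],11.85))"
```

```text
('d', [-0.0004, 0.0004, -0.2], 'a', [0.12, 0.09, 0.0])
('d', [0.2661, 0.1195, -0.2002], 'a', [0.12, 0.09, 0.0])
('d', [0.2662, 0.1194, -0.1352], 'a', [0.12, 0.09, 0.0])
```

```bash
python3 -m inch '[{"dx":0,"dy":0,"dz":-0.03,"ax":0,"ay":0,"az":0,"fingers":-1},{"dx":0,"dy":0,"dz":-0.08,"ax":0,"ay":0,"az":0,"fingers":-1},{"dx":0,"dy":0,"dz":-0.13,"ax":0,"ay":0,"az":0,"fingers":-1},{"dx":0,"dy":0,"dz":-0.18,"ax":0,"ay":0,"az":0,"fingers":-1},{"dx":0,"dy":0,"dz":-0.20,"ax":0,"ay":0,"az":0,"fingers":-1},{"dx":0.04,"dy":0.018,"dz":-0.2,"ax":0,"ay":0,"az":0,"fingers":-1},{"dx":0.09,"dy":0.04,"dz":-0.2,"ax":0,"ay":0,"az":0,"fingers":-1},{"dx":0.14,"dy":0.063,"dz":-0.2,"ax":0,"ay":0,"az":0,"fingers":-1},{"dx":0.19,"dy":0.085,"dz":-0.2,"ax":0,"ay":0,"az":0,"fingers":-1},{"dx":0.24,"dy":0.108,"dz":-0.19,"ax":0.12,"ay":0.09,"az":0,"fingers":-1},{"dx":0.266,"dy":0.1194,"dz":-0.16,"ax":0.12,"ay":0.09,"az":0,"fingers":-1},{"dx":0.2662,"dy":0.1194,"dz":-0.1352,"ax":0.12,"ay":0.09,"az":0,"fingers":-1},{"dx":0.2662,"dy":0.1194,"dz":-0.1352,"ax":0.12,"ay":0.09,"az":0,"fingers":-1},{"dx":0.2662,"dy":0.1194,"dz":-0.1352,"ax":0.12,"ay":0.09,"az":0,"fingers":-1}]' 80; python3 - <<'E'
from h import *
st()
p,d,K,V=grab('scene'); X=[.5152,-.0469,.12]; u,v=pix(X,K,V).astype(int); print(u,v)
cv2.imwrite('pics/sc2_full.png',p); x0,y0=u-32,v-60
cv2.imwrite('pics/sc2.png',cv2.resize(p[y0:y0+90,x0:x0+64],None,fx=6.66,fy=6.66,interpolation=cv2.INTER_CUBIC)); print(x0,y0)
E
```

```text
time: 6.28
tool_pos: [0.5166, -0.0473, 0.2826]
tcp_rot: [-1.981, -2.438, 0.0]
wrist_force: [0.3, 1.0, -1.3]
width: 0.373
t 6.28 pos [ 0.5166 -0.0473  0.2826] yaw 11.82 tilt [-0.0002 -0.    ] F [ 0.3  1.  -1.3] T [0.04 0.04 0.06] w 0.373 q [-0.14 -0.06  1.87 -0.    1.34 -0.35]
266 230
234 170
```

View pics/sc2.png

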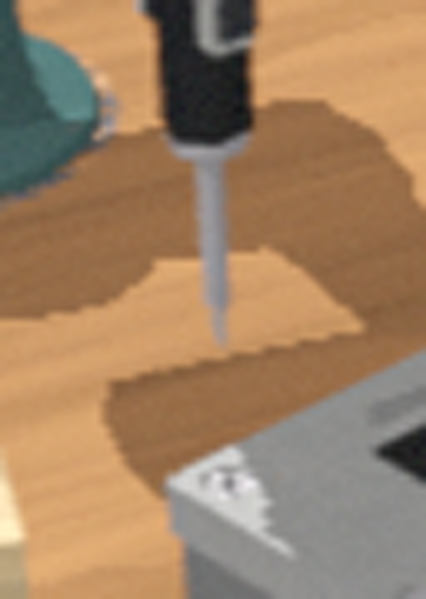

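```bash
cat > m3.py <<'E'
from h import *
st(); s=bot.read_state(); T=s['tool_pos']
p,d,K,V=grab('scene')
vs,us=np.nonzero(d>0); P=world(us,vs,d[vs,us],K,V)
m=(P[:,2]>.080)&(P[:,2]<.09)&(us>250)&(us<362)&(vs>210)&(vs<300)
(c,sz,a)=cv2.minAreaRect((P[m,:2]*1000).astype(np.float32)); print('lid',np.round(c,1),np.round(sz,1),round(a,2),'z',np.median(P[m,2]).round(4))
if sz[0]>sz[1]: a-=90
t=np.radians(a); sc=np.array([c[0]-57*np.cos(t)+82*np.sin(t),c[1]-57*np.sin(t)-82*np.cos(t)]); print('screw in scene',sc.round(2))
th=np.radians(-20); e=np.array([np.cos(th),np.sin(th)]); n=np.array([-e[1],e[0]])
# shank centreline: per row, greyness
z0=T[2]-.1325; print('tip z',z0)
hsv=cv2.cvtColor(p,cv2.COLOR_BGR2HSV).astype(float)
out=[]
for z in np.arange(z0+.004,z0+.065,.004):
    u,v=pix([T[0],T[1],z],K,V); r=int(round(v)); us_=np.arange(int(u)-9,int(u)+11)
    sat=hsv[r,us_,1]; w=np.clip(sat.max()*.6-sat,0,None)**1
    w[sat>110]=0; uc=(w*us_).sum()/w.sum() if w.sum() else np.nan
    # lateral mm
    vd=np.append(T[:2],0)-np.append(np.linalg.inv(V)[:2,3],0); vd/=np.linalg.norm(vd); side=np.array([-vd[1],vd[0]])
    g=(pix([T[0]+side[0]*.001,T[1]+side[1]*.001,z],K,V)-pix([T[0],T[1],z],K,V))[0]
    u_at=pix([T[0],T[1],z+ (0)],K,V)[0]
    dd=d[r,int(round(uc))] if w.sum() else 0
    print(round(z-z0,3),r,round(uc,2),'lat mm',round((uc-u_at)/g,2),'npx',round((sat<110).sum()),'world',world(uc,r,dd,K,V).round(4))
print('side',side.round(3))
E
python3 m3.py
```

```text
t 6.33 pos [ 0.517  -0.0475  0.2834] yaw 11.8 tilt [ 0.0013 -0.0002] F [ 0.5  0.4 -1.6] T [ 0.02 -0.02 -0.02] w 0.375 q [-0.14 -0.06  1.87 -0.    1.34 -0.35]
lid [578.2 -25.9] [172.1 375.7] 21.96 z 0.085
screw in scene [ 556.04 -123.25]
tip z 0.15092746381595584
0.004 220 266.58 lat mm -1.62 npx 3 world [ 0.5218 -0.0478  0.1568]
0.008 218 266.34 lat mm -1.19 npx 4 world [ 0.5184 -0.0467  0.1606]
0.012 217 266.37 lat mm -1.48 npx 3 world [ 0.5162 -0.0455  0.1621]
0.016 216 266.34 lat mm -1.61 npx 4 world [ 0.5198 -0.047   0.1673]
0.02 214 266.02 lat mm -1.01 npx 5 world [ 0.5183 -0.0469  0.1724]
0.024 213 266.05 lat mm -1.28 npx 5 world [ 0.5195 -0.0472  0.176 ]
0.028 212 266.02 lat mm -1.42 npx 5 world [ 0.5167 -0.0459  0.1772]
0.032 210 265.76 lat mm -0.97 npx 5 world [ 0.5168 -0.0463  0.1832]
0.036 209 265.8 lat mm -1.28 npx 5 world [ 0.5168 -0.046   0.186 ]
0.04 207 265.6 lat mm -0.97 npx 5 world [ 0.5156 -0.0458  0.1912]
0.044 206 265.52 lat mm -0.99 npx 6 world [ 0.5169 -0.0464  0.1949]
0.048 205 265.5 lat mm -1.16 npx 6 world [ 0.5135 -0.0448  0.1956]
0.052 203 265.5 lat mm -1.35 npx 6 world [ 0.5184 -0.0466  0.2043]
0.056 202 265.32 lat mm -1.13 npx 6 world [ 0.516  -0.0458  0.2057]
0.06 201 265.28 lat mm -1.23 npx 5 world [ 0.5187 -0.047   0.2102]
0.064 199 265.29 lat mm -1.46 npx 6 world [ 0.5151 -0.045   0.2137]
side [-0.394 -0.919]
```

```bash
python3 - <<'E'
from h import *
p,d,K,V=grab('scene')
vs,us=np.nonzero(d>0); P=world(us,vs,d[vs,us],K,V)
t=np.radians(15.81); q=P[:,:2]-[.5477,.0475]; bx=q@[np.cos(t),np.sin(t)]; by=q@[-np.sin(t),np.cos(t)]
m=(abs(P[:,2]-.085)<.0035)&(abs(bx)<.09)&(abs(by)<.115)
(c,sz,a)=cv2.minAreaRect((P[m,:2]*1000).astype(np.float32)); print('lid',np.round(c,1),np.round(sz,1),round(a,2))
# robust edges: percentiles of sections
f=lambda A,B,lim:[np.median([fn(A[m&(B>l)&(B<l+.01)]) for l in np.arange(-lim,lim,.01)])*1e3 for fn in (np.min,np.max)]
print('bx edges',f(bx,by,.08),'by edges',f(by,bx,.05))
side=np.array([.394,.919]); 
# rim of the screw head: rectified scene patch at z=.083
g=np.arange(-75,76)*.0002; X,Y=np.meshgrid(g,g,indexing='ij')
tiles=[]
for c in ((-57,-82),(57,-82),(57,82)):
    cx=.5477+(c[0]*np.cos(t)-c[1]*np.sin(t))/1e3; cy=.0475+(c[0]*np.sin(t)+c[1]*np.cos(t))/1e3
    uv=np.array([pix([cx+a,cy+b,.083],K,V) for a,b in zip(X.ravel(),Y.ravel())]).astype(np.float32).reshape(151,151,2)
    I=cv2.remap(p,uv[...,0],uv[...,1],cv2.INTER_CUBIC)[::-1,::-1]
    I=cv2.resize(np.ascontiguousarray(I),(266,266)); cv2.circle(I,(133,133),int(.010/.0002*266/151),(0,0,255),1); tiles.append(I)
cv2.imwrite('pics/rim.png',np.hstack(tiles))
E
```

```text
lid [546.8  47.9] [157.4 205.5] 16.04
bx edges [np.float64(-75.26791888919665), np.float64(76.24383952133411)] by edges [np.float64(-99.12844314003728), np.float64(101.69531072954268)]
```

View pics/rim.png

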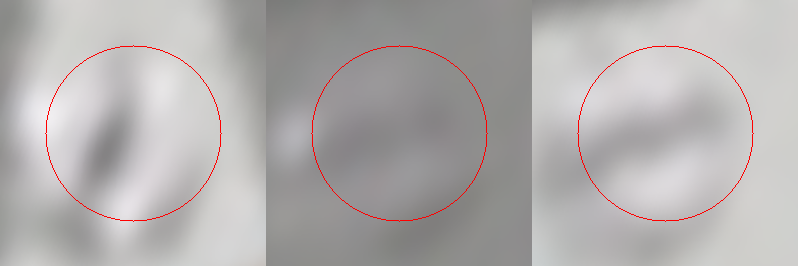

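```bash
python3 -c "
from h import *
st();print(goal([.517,-.0475,.221],10));print(goal([.517,-.0475,.2105],10))"
```

```text
t 6.42 pos [ 0.5172 -0.0476  0.2839] yaw 11.79 tilt [ 0.0024 -0.0004] F [ 0.5  0.5 -2. ] T [-0.02 -0.    0.03] w 0.373 q [-0.14 -0.06  1.87 -0.    1.34 -0.35]
('d', [0.0002, -0.0004, 0.0629], 'a', [0.13, 0.05, 1.79])
('d', [0.0002, -0.0004, 0.0734], 'a', [0.13, 0.05, 1.79])
```

```bash
python3 -m inch '[{"dx":0.0002,"dy":-0.0004,"dz":0.03,"ax":0.1,"ay":0,"az":1.8,"fingers":-1},{"dx":0.0002,"dy":-0.0004,"dz":0.055,"ax":0.1,"ay":0,"az":1.8,"fingers":-1},{"dx":0.0002,"dy":-0.0004,"dz":0.063,"ax":0.1,"ay":0,"az":1.8,"fingers":-1},{"dx":0.0002,"dy":-0.0004,"dz":0.065,"ax":0.1,"ay":0,"az":1.8,"fingers":-1},{"dx":0.0002,"dy":-0.0004,"dz":0.067,"ax":0.1,"ay":0,"az":1.8,"fingers":-1},{"dx":0.0002,"dy":-0.0004,"dz":0.069,"ax":0.1,"ay":0,"az":1.8,"fingers":-1},{"dx":0.0002,"dy":-0.0004,"dz":0.07,"ax":0.1,"ay":0,"az":1.8,"fingers":-1}]' 80; python3 -c "
from h import *
st();print(goal([.517,-.0475,.2105],10))"
```

```text
time: 7.3
tool_pos: [0.5173, -0.0475, 0.2144]
tcp_rot: [2.018, 2.405, 0.001]
wrist_force: [-0.7, 0.9, -1.4]
width: 0.376
t 7.3 pos [ 0.5173 -0.0475  0.2144] yaw 9.99 tilt [ 0.0015 -0.0008] F [-0.7  0.9 -1.4] T [-0.03  0.03 -0.02] w 0.376 q [-0.14 -0.02  1.95 -0.    1.21 -0.31]
('d', [0.0001, -0.0003, 0.0039], 'a', [0.08, 0.06, -0.01])
```

No contact force at tip ≈ 0.082, so the blade may already be entering the slot. I'll continue down in small steps.

```bash
python3 -m inch '[{"dx":0,"dy":-0.0003,"dz":0.001,"ax":0.08,"ay":0.06,"az":0,"fingers":-1},{"dx":0,"dy":-0.0003,"dz":0.002,"ax":0.08,"ay":0.06,"az":0,"fingers":-1},{"dx":0,"dy":-0.0003,"dz":0.003,"ax":0.08,"ay":0.06,"az":0,"fingers":-1},{"dx":0,"dy":-0.0003,"dz":0.003,"ax":0.08,"ay":0.06,"az":0,"fingers":-1}]' 80; python3 -c "
from h import *
st()"
```

```text
time: 7.8
tool_pos: [0.5169, -0.0475, 0.2112]
tcp_rot: [-2.019, -2.406, 0.0]
wrist_force: [-0.2, -0.8, -2.0]
width: 0.374
t 7.8 pos [ 0.5169 -0.0475  0.2112] yaw 10.0 tilt [-0.0004  0.    ] F [-0.2 -0.8 -2. ] T [-0.   -0.02 -0.04] w 0.374 q [-0.14 -0.02  1.96 -0.    1.2  -0.31]
```

```bash
python3 -m inch '[{"dx":0,"dy":0,"dz":0.001,"ax":0.08,"ay":0.06,"az":0,"fingers":-1},{"dx":0,"dy":0,"dz":0.002,"ax":0.08,"ay":0.06,"az":0,"fingers":-1},{"dx":0,"dy":0,"dz":0.002,"ax":0.08,"ay":0.06,"az":0,"fingers":-1}]' 80; python3 -c "
from h import *
st()"
```

```text
time: 8.18
tool_pos: [0.5173, -0.0476, 0.2108]
tcp_rot: [-2.019, -2.406, -0.0]
wrist_force: [-2.7, -0.2, 5.6]
width: 0.372
t 8.18 pos [ 0.5173 -0.0476  0.2108] yaw 10.0 tilt [-0.0007  0.0007] F [-2.7 -0.2  5.6] T [0.12 0.59 0.  ] w 0.372 q [-0.14 -0.02  1.96  0.    1.2  -0.31]
```

```bash
python3 -m inch '[{"dx":0,"dy":0,"dz":0.0012,"ax":0,"ay":0,"az":4,"fingers":-1},{"dx":0,"dy":0,"dz":0.0012,"ax":0,"ay":0,"az":8,"fingers":-1},{"dx":0,"dy":0,"dz":0.0012,"ax":0,"ay":0,"az":12,"fingers":-1},{"dx":0,"dy":0,"dz":0.0012,"ax":0,"ay":0,"az":16,"fingers":-1},{"dx":0,"dy":0,"dz":0.0012,"ax":0,"ay":0,"az":20,"fingers":-1},{"dx":0,"dy":0,"dz":0.0012,"ax":0,"ay":0,"az":20,"fingers":-1}]' 100; python3 - <<'E'
from h import *
st()
p,d,K,V=grab('scene'); p2=grab('top')[0]
A=cv2.resize(p[190:255,235:300],(400,400),interpolation=cv2.INTER_CUBIC); B=cv2.resize(p2[235:300,310:375],(400,400),interpolation=cv2.INTER_CUBIC)
cv2.imwrite('pics/turn1.png',np.hstack([A,B]))
E
```

```text
time: 8.93
tool_pos: [0.5175, -0.0477, 0.2109]
tcp_rot: [-2.407, -2.019, -0.0]
wrist_force: [-2.5, 1.2, 5.7]
width: 0.37
t 8.93 pos [ 0.5175 -0.0477  0.2109] yaw -10.02 tilt [-0.0001  0.0004] F [-2.5  1.2  5.7] T [0.02 0.66 0.09] w 0.37 q [-0.14 -0.02  1.96  0.    1.2   0.03]
```

View pics/turn1.png

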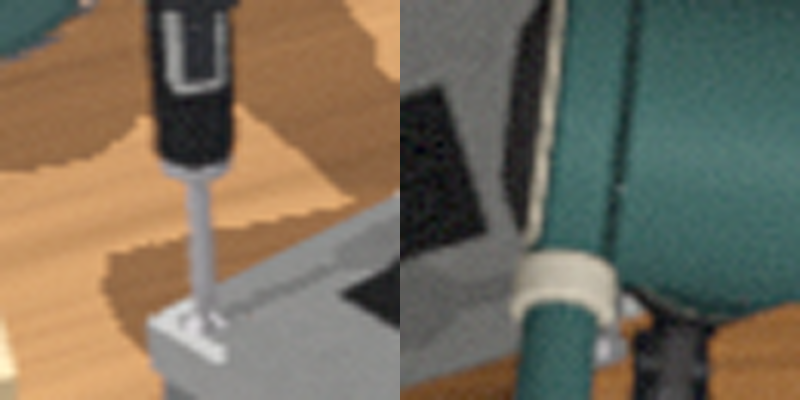

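The picture shows the blade down in the corner screw's well. The wrist moment of 0.09 N·m matches the screw's friction, so I'll keep turning.

```bash
python3 -m inch '[{"dx":0,"dy":0,"dz":0.0012,"ax":0,"ay":0,"az":5,"fingers":-1},{"dx":0,"dy":0,"dz":0.0012,"ax":0,"ay":0,"az":10,"fingers":-1},{"dx":0,"dy":0,"dz":0.0012,"ax":0,"ay":0,"az":15,"fingers":-1},{"dx":0,"dy":0,"dz":0.0012,"ax":0,"ay":0,"az":20,"fingers":-1},{"dx":0,"dy":0,"dz":0.0012,"ax":0,"ay":0,"az":25,"fingers":-1},{"dx":0,"dy":0,"dz":0.0012,"ax":0,"ay":0,"az":30,"fingers":-1},{"dx":0,"dy":0,"dz":0.0012,"ax":0,"ay":0,"az":30,"fingers":-1}]' 100; python3 -c "
from h import *
st()"
```

```text
time: 9.9
tool_pos: [0.5169, -0.0476, 0.2109]
tcp_rot: [-2.846, -1.327, 0.002]
wrist_force: [-3.0, 0.1, 6.1]
width: 0.372
t 9.9 pos [ 0.5169 -0.0476  0.2109] yaw -40.02 tilt [-0.0015  0.0005] F [-3.   0.1  6.1] T [0.14 1.14 0.09] w 0.372 q [-0.14 -0.02  1.96  0.    1.2   0.56]
```

```bash
python3 -m inch '[{"dx":0,"dy":0,"dz":0.0012,"ax":0,"ay":0,"az":3,"fingers":-1},{"dx":0,"dy":0,"dz":0.0012,"ax":0,"ay":0,"az":6,"fingers":-1},{"dx":0,"dy":0,"dz":0.0012,"ax":0,"ay":0,"az":8,"fingers":-1},{"dx":0,"dy":0,"dz":0.0012,"ax":0,"ay":0,"az":8,"fingers":-1}]' 100; python3 -c "
from h import *
st()"
```

```text
time: 10.4
tool_pos: [0.5165, -0.0476, 0.2109]
tcp_rot: [-2.932, -1.125, 0.003]
wrist_force: [-3.3, 0.7, 6.3]
width: 0.373
t 10.4 pos [ 0.5165 -0.0476  0.2109] yaw -48.02 tilt [-0.0023  0.0004] F [-3.3  0.7  6.3] T [0.09 1.   0.08] w 0.373 q [-0.14 -0.02  1.96  0.    1.2   0.7 ]
```

```bash
python3 -m inch '[{"dx":0,"dy":0,"dz":0.0012,"ax":0,"ay":0,"az":2,"fingers":-1},{"dx":0,"dy":0,"dz":0.0012,"ax":0,"ay":0,"az":4,"fingers":-1},{"dx":0,"dy":0,"dz":0.0012,"ax":0,"ay":0,"az":4,"fingers":-1}]' 100; python3 -c "
from h import *
st()"
```

```text
time: 10.78
tool_pos: [0.5162, -0.0477, 0.2109]
tcp_rot: [-2.969, -1.022, 0.004]
wrist_force: [-3.5, -0.1, 4.7]
width: 0.369
t 10.78 pos [ 0.5162 -0.0477  0.2109] yaw -52.02 tilt [-0.0028  0.0003] F [-3.5 -0.1  4.7] T [0.08 0.95 0.07] w 0.369 q [-0.14 -0.02  1.96 -0.    1.21  0.77]
```

```bash
python3 -m inch '[{"dx":0,"dy":0,"dz":0.0012,"ax":0,"ay":0,"az":2,"fingers":-1},{"dx":0,"dy":0,"dz":0.0012,"ax":0,"ay":0,"az":4,"fingers":-1},{"dx":0,"dy":0,"dz":0.0012,"ax":0,"ay":0,"az":4,"fingers":-1}]' 100; python3 -c "
from h import *
st()"
```

```text
time: 11.15
tool_pos: [0.5159, -0.0476, 0.2108]
tcp_rot: [-3.003, -0.918, 0.005]
wrist_force: [-3.2, -0.2, 6.6]
width: 0.374
t 11.15 pos [ 0.5159 -0.0476  0.2108] yaw -56.02 tilt [-0.0033  0.0003] F [-3.2 -0.2  6.6] T [0.08 0.85 0.1 ] w 0.374 q [-0.14 -0.02  1.96 -0.    1.21  0.84]
```

```bash
python3 -m inch '[{"dx":0,"dy":0,"dz":0.0012,"ax":0,"ay":0,"az":2,"fingers":-1},{"dx":0,"dy":0,"dz":0.0012,"ax":0,"ay":0,"az":5,"fingers":-1},{"dx":0,"dy":0,"dz":0.0012,"ax":0,"ay":0,"az":5,"fingers":-1}]' 100; python3 - <<'E'
from h import *
st()
p,d,K,V=grab('scene')
A=cv2.resize(p[185:255,232:302],(600,600),interpolation=cv2.INTER_CUBIC)
cv2.imwrite('pics/turn2.png',A)
E
```

```text
time: 11.52
tool_pos: [0.5157, -0.0476, 0.2109]
tcp_rot: [-3.041, -0.786, 0.005]
wrist_force: [-3.3, -0.2, 6.1]
width: 0.373
t 11.53 pos [ 0.5157 -0.0476  0.2109] yaw -61.03 tilt [-0.0036  0.0002] F [-3.3 -0.2  6.1] T [0.17 0.89 0.04] w 0.373 q [-0.14 -0.02  1.96 -0.    1.21  0.93]
```

View pics/turn2.png

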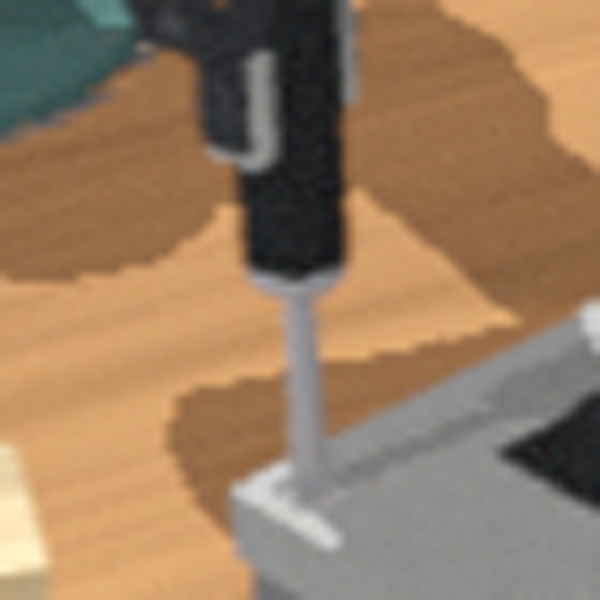

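```bash
python3 - <<'E'
from h import *
import glob
s=bot.read_state(); K=np.array(bot.get_calibration('scene')['intrinsics']);V=np.array(bot.get_calibration('scene')['view'])
prev=cv2.imread('pics/sc2_full.png'); cur,d,_,_=grab('scene')
for nm,im,T in (('air',prev,np.array([.517,-.0475,.283])),('now',cur,s['tool_pos'])):
    # profile down the axis: V channel along vertical centreline
    z=np.arange(T[2]-.145,T[2]-.02,.0005); uv=np.array([pix([T[0]+.0005,T[1]+.0012,a],K,V) for a in z]).astype(np.float32)
    g=cv2.remap(im,uv[:,0][:,None],uv[:,1][:,None],cv2.INTER_LINEAR).max(-1).ravel().astype(float)
    dz=z-T[2]
    k=(dz>-.08)&(dz<-.025); i=np.argmax(g[k]>75) ; 
    print(nm,'profile (dz mm: val)',[(round(a*1e3),int(b)) for a,b in zip(dz[::6],g[::6])])
E
```

```text
air profile (dz mm: val) [(-145, 147), (-142, 145), (-139, 175), (-136, 194), (-133, 189), (-130, 179), (-127, 174), (-124, 170), (-121, 168), (-118, 164), (-115, 151), (-112, 145), (-109, 146), (-106, 148), (-103, 149), (-100, 150), (-97, 151), (-94, 150), (-91, 150), (-88, 150), (-85, 152), (-82, 149), (-79, 149), (-76, 150), (-73, 151), (-70, 151), (-67, 151), (-64, 150), (-61, 149), (-58, 142), (-55, 137), (-52, 143), (-49, 144), (-46, 79), (-43, 37), (-40, 37), (-37, 40), (-34, 36), (-31, 37), (-28, 34), (-25, 35), (-22, 37)]
now profile (dz mm: val) [(-145, 156), (-142, 182), (-139, 202), (-136, 206), (-133, 188), (-130, 157), (-127, 139), (-124, 137), (-121, 139), (-118, 144), (-115, 148), (-112, 149), (-109, 150), (-106, 151), (-103, 153), (-100, 153), (-97, 152), (-94, 153), (-91, 154), (-88, 151), (-85, 151), (-82, 150), (-79, 151), (-76, 150), (-73, 152), (-70, 151), (-67, 151), (-64, 151), (-61, 151), (-58, 146), (-55, 144), (-52, 148), (-49, 84), (-46, 36), (-43, 31), (-40, 36), (-37, 37), (-34, 35), (-31, 35), (-28, 35), (-25, 34), (-22, 35)]
```

```bash
python3 -m inch '[{"dx":0,"dy":0,"dz":0.0012,"ax":0,"ay":0,"az":2,"fingers":-1},{"dx":0,"dy":0,"dz":0.0012,"ax":0,"ay":0,"az":4,"fingers":-1},{"dx":0,"dy":0,"dz":0.0012,"ax":0,"ay":0,"az":4,"fingers":-1}]' 100; python3 -c "
from h import *
st();st()"
```

```text
time: 12.0
tool_pos: [0.5155, -0.0475, 0.2109]
tcp_rot: [-3.066, -0.68, 0.006]
wrist_force: [-2.3, 0.3, 5.6]
width: 0.371
t 12.0 pos [ 0.5155 -0.0475  0.2109] yaw -65.0 tilt [-0.0039  0.0003] F [-2.3  0.3  5.6] T [0.14 0.84 0.2 ] w 0.371 q [-0.14 -0.02  1.96 -0.    1.21  0.99]
t 12.0 pos [ 0.5155 -0.0475  0.2109] yaw -65.0 tilt [-0.0039  0.0003] F [-2.3  0.3  5.6] T [0.14 0.84 0.2 ] w 0.371 q [-0.14 -0.02  1.96 -0.    1.21  0.99]
```

```bash
python3 -m inch '[{"dx":0,"dy":0,"dz":0.0012,"ax":0,"ay":0,"az":2,"fingers":-1},{"dx":0,"dy":0,"dz":0.0012,"ax":0,"ay":0,"az":4,"fingers":-1},{"dx":0,"dy":0,"dz":0.0012,"ax":0,"ay":0,"az":4,"fingers":-1}]' 100; python3 -c "
from h import *
st()"
```

```text
time: 12.38
tool_pos: [0.5154, -0.0475, 0.2109]
tcp_rot: [-3.088, -0.573, 0.006]
wrist_force: [-4.1, 0.2, 6.1]
width: 0.37
t 12.38 pos [ 0.5154 -0.0475  0.2109] yaw -68.97 tilt [-0.0042  0.0002] F [-4.1  0.2  6.1] T [0.14 0.85 0.21] w 0.37 q [-0.14 -0.02  1.96 -0.    1.21  1.06]
```

```bash
python3 -m inch '[{"dx":0,"dy":0,"dz":0.0012,"ax":0,"ay":0,"az":2,"fingers":-1},{"dx":0,"dy":0,"dz":0.0012,"ax":0,"ay":0,"az":4,"fingers":-1},{"dx":0,"dy":0,"dz":0.0012,"ax":0,"ay":0,"az":6,"fingers":-1},{"dx":0,"dy":0,"dz":0.0012,"ax":0,"ay":0,"az":6,"fingers":-1}]' 100; python3 - <<'E'
from h import *
st()
p,d,K,V=grab('scene')
A=cv2.resize(p[190:250,237:297],(600,600),interpolation=cv2.INTER_LANCZOS4)
A=cv2.resize(p[222:252,250:290],(800,600),interpolation=cv2.INTER_LANCZOS4)
cv2.imwrite('pics/turn3.png',A)
E
```

```text
time: 12.88
tool_pos: [0.5151, -0.0471, 0.2109]
tcp_rot: [-3.113, -0.412, 0.007]
wrist_force: [-2.8, 1.6, 5.8]
width: 0.373
t 12.88 pos [ 0.5151 -0.0471  0.2109] yaw -74.93 tilt [-0.0046  0.0007] F [-2.8  1.6  5.8] T [0.38 0.87 0.35] w 0.373 q [-0.14 -0.02  1.96  0.    1.21  1.17]
```

View pics/turn3.png

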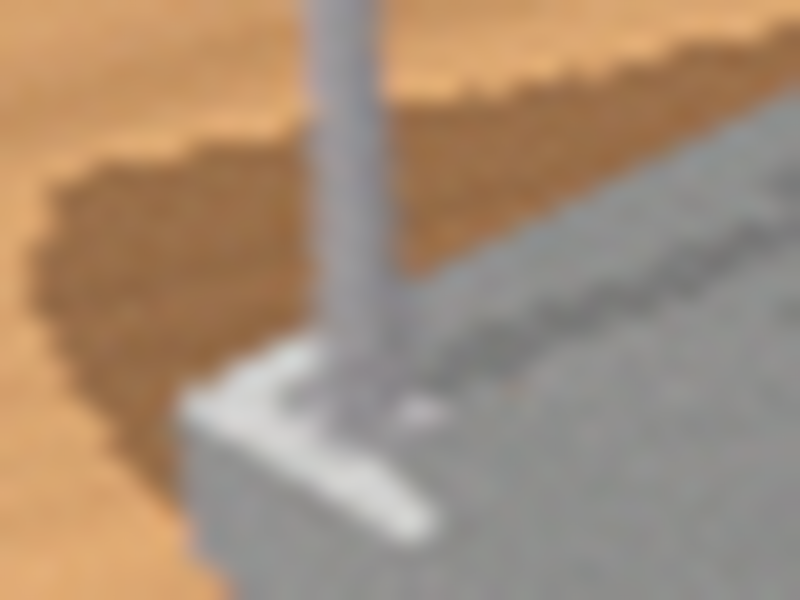

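```bash
python3 -m inch '[{"dx":0,"dy":0,"dz":0.001,"ax":0,"ay":0,"az":0,"fingers":-1},{"dx":0,"dy":0,"dz":0.0,"ax":0,"ay":0,"az":-4,"fingers":-1},{"dx":0,"dy":0,"dz":0.0,"ax":0,"ay":0,"az":-7,"fingers":-1},{"dx":0,"dy":0,"dz":-0.003,"ax":0,"ay":0,"az":-7,"fingers":-1},{"dx":0,"dy":0,"dz":-0.006,"ax":0,"ay":0,"az":-7,"fingers":-1},{"dx":0,"dy":0,"dz":-0.012,"ax":0,"ay":0,"az":-7,"fingers":-1},{"dx":0,"dy":0,"dz":-0.04,"ax":0,"ay":0,"az":-7,"fingers":-1},{"dx":0,"dy":0,"dz":-0.09,"ax":0,"ay":0,"az":-7,"fingers":-1},{"dx":0,"dy":0,"dz":-0.137,"ax":0,"ay":0,"az":-7,"fingers":-1},{"dx":0,"dy":0,"dz":-0.137,"ax":0,"ay":0,"az":-7,"fingers":-1}]' 100; python3 -c "
from h import *
st();print(goal([.47,-.25,.3475],11.85));print(goal([.4546,-.3322,.3475],11.85))"
```

```text
time: 14.18
tool_pos: [0.5189, -0.0476, 0.3554]
tcp_rot: [3.081, 0.6, 0.013]
wrist_force: [0.9, 0.5, -1.3]
width: 0.373
t 14.18 pos [ 0.5189 -0.0476  0.3554] yaw -67.95 tilt [ 0.0083 -0.0008] F [ 0.9  0.5 -1.3] T [-0.02  0.01  0.  ] w 0.373 q [-0.14 -0.09  1.76  0.    1.46  1.05]
('d', [-0.1214, 0.1692, 0.0077], 'a', [0.48, -0.2, -79.8])
('d', [-0.1665, 0.2396, 0.0077], 'a', [0.48, -0.2, -79.8])
```

```bash
python3 -m inch '[{"dx":-0.02,"dy":0.03,"dz":0,"ax":0,"ay":0,"az":-10,"fingers":-1},{"dx":-0.045,"dy":0.065,"dz":0,"ax":0,"ay":0,"az":-20,"fingers":-1},{"dx":-0.07,"dy":0.1,"dz":0,"ax":0,"ay":0,"az":-30,"fingers":-1},{"dx":-0.095,"dy":0.135,"dz":0,"ax":0,"ay":0,"az":-40,"fingers":-1},{"dx":-0.12,"dy":0.17,"dz":0.004,"ax":0,"ay":0,"az":-50,"fingers":-1},{"dx":-0.145,"dy":0.21,"dz":0.007,"ax":0.3,"ay":0,"az":-60,"fingers":-1},{"dx":-0.1665,"dy":0.2396,"dz":0.0077,"ax":0.48,"ay":-0.2,"az":-70,"fingers":-1},{"dx":-0.1665,"dy":0.2396,"dz":0.0077,"ax":0.48,"ay":-0.2,"az":-79.8,"fingers":-1},{"dx":-0.1665,"dy":0.2396,"dz":0.0077,"ax":0.48,"ay":-0.2,"az":-79.8,"fingers":-1},{"dx":-0.1665,"dy":0.2396,"dz":0.0077,"ax":0.48,"ay":-0.2,"az":-79.8,"fingers":-1}]' 100; python3 - <<'E'
from h import *
st()
p,d,K,V=grab('scene'); p2=grab('top')[0]
T=bot.read_state()['tool_pos']; u,v=pix([T[0],T[1],T[2]-.09],K,V).astype(int); print(u,v)
A=cv2.resize(p[v-35:v+45,max(u-40,0):max(u-40,0)+80],(400,400),interpolation=cv2.INTER_CUBIC); B=cv2.resize(p2[255:300,330:375],(400,400),interpolation=cv2.INTER_CUBIC)
cv2.imwrite('pics/after.png',np.hstack([A,B])); cv2.imwrite('pics/top_after.png',p2); cv2.imwrite('pics/sc_after.png',p)
E
```

```text
time: 15.42
tool_pos: [0.4547, -0.3319, 0.3474]
tcp_rot: [-1.983, -2.436, -0.0]
wrist_force: [0.0, 0.3, -1.4]
width: 0.375
t 15.43 pos [ 0.4547 -0.3319  0.3474] yaw 11.71 tilt [-0.      0.0001] F [ 0.   0.3 -1.4] T [-0.03 -0.03  0.01] w 0.375 q [-0.67  0.    1.69  0.    1.45 -0.88]
140 200
```

View pics/after.png

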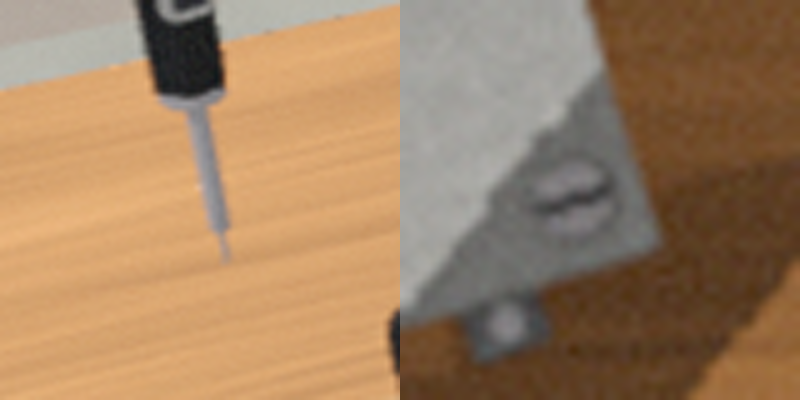

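The screw's slot at (573,198) in the crop now lies along the lid's long side, and the driver hangs straight. Next is a numeric check of the slot angle and the driver's tilt before inserting it.

```bash
python3 - <<'E'
from h import *
c=bot.get_calibration('top');K=np.array(c['intrinsics']);V=np.array(c['view']);p=cv2.imread('pics/top_after.png')
g=np.arange(-60,61)*.0002; X,Y=np.meshgrid(g,g,indexing='ij')
for cx,cy in ((.5152,-.0469),(.6249,-.0159),(.4705,.1109),(.5802,.1419)):
    uv=np.array([pix([cx+a,cy+b,.083],K,V) for a,b in zip(X.ravel(),Y.ravel())]).astype(np.float32).reshape(121,121,2)
    I=cv2.remap(p,uv[...,0],uv[...,1],cv2.INTER_CUBIC).mean(2); ins=np.hypot(X,Y)<.0085
    w=np.clip(np.percentile(I[ins],60)-I,0,None)*ins; C=np.cov(np.stack([X.ravel(),Y.ravel()]),aweights=w.ravel()); e,v=np.linalg.eigh(C)
    print('slot',round((np.degrees(np.arctan2(v[1,1],v[0,1]))+90)%180-90,1),round((e[1]/e[0])**.5,1))
c=bot.get_calibration('scene');K=np.array(c['intrinsics']);V=np.array(c['view']);p=cv2.imread('pics/sc_after.png')
T=bot.read_state()['tool_pos']; hsv=cv2.cvtColor(p,cv2.COLOR_BGR2HSV).astype(float)
vd=T[:2]-np.linalg.inv(V)[:2,3]; vd/=np.linalg.norm(vd); side=np.array([-vd[1],vd[0]])
for h in np.arange(.004,.08,.008):
    z=T[2]-.1325+h; u,v=pix([*T[:2],z],K,V); r=int(round(v)); a=np.arange(int(u)-9,int(u)+11); s=hsv[r,a,1]; w=np.clip(s.max()*.6-s,0,None); w[s>110]=0
    gx=(pix([T[0]+side[0]*.001,T[1]+side[1]*.001,z],K,V))[0]-u; print(round(h,3),'lat',round(((w*a).sum()/w.sum()-u)/gx,2),end=' | ')
print(side, goal([.4546,-.3322,.1475],11.85))
E
```

```text
slot -73.6 2.9
slot -72.1 2.6
slot -72.8 2.8
slot -76.4 2.2
0.004 lat -2.94 | 0.012 lat -2.03 | 0.02 lat -2.07 | 0.028 lat -1.76 | 0.036 lat -1.63 | 0.044 lat -2.12 | 0.052 lat -1.66 | 0.06 lat -2.03 | 0.068 lat -1.99 | 0.076 lat -2.16 | [-0.15020565 -0.98865477] ('d', [-0.0004, -0.0003, 0.2], 'a', [0.01, 0.01, -0.06])
```

```bash
python3 -m inch '[{"dx":-0.0006,"dy":-0.0004,"dz":0.05,"ax":0,"ay":0,"az":0,"fingers":-1},{"dx":-0.0006,"dy":-0.0004,"dz":0.1,"ax":0,"ay":0,"az":0,"fingers":-1},{"dx":-0.0006,"dy":-0.0004,"dz":0.112,"ax":0,"ay":0,"az":0,"fingers":-1},{"dx":-0.0006,"dy":-0.0004,"dz":0.116,"ax":0,"ay":0,"az":0,"fingers":-1},{"dx":-0.0006,"dy":-0.0004,"dz":0.12,"ax":0,"ay":0,"az":0,"fingers":-1},{"dx":-0.0006,"dy":-0.0004,"dz":0.123,"ax":0,"ay":0,"az":0,"fingers":-1},{"dx":-0.0006,"dy":-0.0004,"dz":0.123,"ax":0,"ay":0,"az":0,"fingers":-1}]' 80; python3 -c "
from h import *
st();print(goal([.4546,-.3325,.149],11.85))"
```

```text
time: 16.4
tool_pos: [0.4549, -0.3326, 0.2252]
tcp_rot: [1.981, 2.437, 0.0]
wrist_force: [0.2, 0.7, -1.6]
width: 0.372
t 16.4 pos [ 0.4549 -0.3326  0.2252] yaw 11.79 tilt [ 0.001  -0.0008] F [ 0.2  0.7 -1.6] T [-0.01  0.01  0.02] w 0.372 q [-0.68  0.06  1.85  0.    1.23 -0.88]
('d', [0.0002, -0.0003, 0.0762], 'a', [0.05, 0.06, -0.06])
```

The blade is in the hole without contact. Lower in the rest.

```bash
python3 -m inch '[{"dx":0.0002,"dy":-0.0003,"dz":0.02,"ax":0,"ay":0,"az":0,"fingers":-1},{"dx":0.0002,"dy":-0.0003,"dz":0.04,"ax":0,"ay":0,"az":0,"fingers":-1},{"dx":0.0002,"dy":-0.0003,"dz":0.06,"ax":0,"ay":0,"az":0,"fingers":-1},{"dx":0.0002,"dy":-0.0003,"dz":0.07,"ax":0,"ay":0,"az":0,"fingers":-1},{"dx":0.0002,"dy":-0.0003,"dz":0.0745,"ax":0,"ay":0,"az":0,"fingers":-1},{"dx":0.0002,"dy":-0.0003,"dz":0.0765,"ax":0,"ay":0,"az":0,"fingers":-1},{"dx":0.0002,"dy":-0.0003,"dz":0.0765,"ax":0,"ay":0,"az":0,"fingers":-1}]' 80; python3 -c "
from h import *
st()"
```

```text
time: 17.27
tool_pos: [0.455, -0.3329, 0.1493]
tcp_rot: [1.98, 2.436, 0.0]
wrist_force: [0.1, -0.0, -1.3]
width: 0.374
t 17.27 pos [ 0.455  -0.3329  0.1493] yaw 11.79 tilt [ 0.0019 -0.0015] F [ 0.1 -0.  -1.3] T [ 0.01 -0.02  0.01] w 0.374 q [-0.68  0.12  1.93 -0.    1.09 -0.88]
```

```bash
python3 -m inch '[{"dx":0,"dy":0,"dz":0.001,"ax":0,"ay":0,"az":0,"fingers":-1},{"dx":0,"dy":0,"dz":0.002,"ax":0,"ay":0,"az":0,"fingers":-1},{"dx":0,"dy":0,"dz":0.003,"ax":0,"ay":0,"az":0,"fingers":-1},{"dx":0,"dy":0,"dz":0.003,"ax":0,"ay":0,"az":0,"fingers":-1}]' 80; python3 -c "
from h import *
st()"
```

```text
time: 17.77
tool_pos: [0.4554, -0.3332, 0.1477]
tcp_rot: [1.979, 2.435, -0.0]
wrist_force: [-1.2, 1.8, 6.1]
width: 0.371
t 17.77 pos [ 0.4554 -0.3332  0.1477] yaw 11.79 tilt [ 0.0028 -0.0024] F [-1.2  1.8  6.1] T [0.32 0.36 0.04] w 0.371 q [-0.68  0.12  1.93 -0.    1.08 -0.88]
```

The bolster rests on the board at TCP z 0.1477, the same height as at the grasp. Now I release and go up.

```bash
python3 -m inch '[{"dx":0,"dy":0,"dz":0,"ax":0,"ay":0,"az":0,"fingers":0},{"dx":0,"dy":0,"dz":0,"ax":0,"ay":0,"az":0,"fingers":1},{"dx":0,"dy":0,"dz":0,"ax":0,"ay":0,"az":0,"fingers":1},{"dx":0,"dy":0,"dz":0,"ax":0,"ay":0,"az":0,"fingers":1},{"dx":0,"dy":0,"dz":0,"ax":0,"ay":0,"az":0,"fingers":1},{"dx":0,"dy":0,"dz":-0.03,"ax":0,"ay":0,"az":0,"fingers":1},{"dx":0,"dy":0,"dz":-0.08,"ax":0,"ay":0,"az":0,"fingers":1},{"dx":0,"dy":0,"dz":-0.14,"ax":0,"ay":0,"az":0,"fingers":1},{"dx":0.06,"dy":0,"dz":-0.19,"ax":0,"ay":0,"az":0,"fingers":1},{"dx":0.12,"dy":0,"dz":-0.2,"ax":0,"ay":0,"az":0,"fingers":1},{"dx":0.18,"dy":0,"dz":-0.2,"ax":0,"ay":0,"az":0,"fingers":1},{"dx":0.24,"dy":0,"dz":-0.2,"ax":0,"ay":0,"az":0,"fingers":1},{"dx":0.3,"dy":0,"dz":-0.2,"ax":0,"ay":0,"az":0,"fingers":1},{"dx":0.3,"dy":0,"dz":-0.2,"ax":0,"ay":0,"az":0,"fingers":1}]'; python3 - <<'E'
from h import *
st()
p,d,K,V=grab('scene'); p2,d2,K2,V2=grab('top')
vs,us=np.nonzero(d2>0);P=world(us,vs,d2[vs,us],K2,V2); m=(P[:,2]>.19)&(P[:,2]<.21)&(us>465)&(us<498)&(vs>285)&(vs<312); print('handle top',np.median(P[m],0).round(4),m.sum())
A=cv2.resize(p[200:300,100:250],(600,400)); B=cv2.resize(p2[265:325,375:500],(600,200)[:2]) if 0 else cv2.resize(p2[255:325,375:515],(600,300))
cv2.imwrite('pics/end.png',np.vstack([A,B])[:600] if 0 else cv2.resize(np.vstack([A,B]),(514,600)))
E
```

```text
time: 19.52
tool_pos: [0.3927, -0.0358, 0.3472]
tcp_rot: [1.971, 2.441, 0.002]
wrist_force: [0.1, -0.7, 0.9]
width: 1.002
t 19.52 pos [ 0.3927 -0.0358  0.3472] yaw 12.14 tilt [ 0.0041 -0.0015] F [ 0.1 -0.7  0.9] T [-0.04 -0.03 -0.02] w 1.002 q [-0.15 -0.34  1.98 -0.    1.5  -0.37]
handle top [ 0.4535 -0.3312  0.1978] 192
```

View pics/end.png

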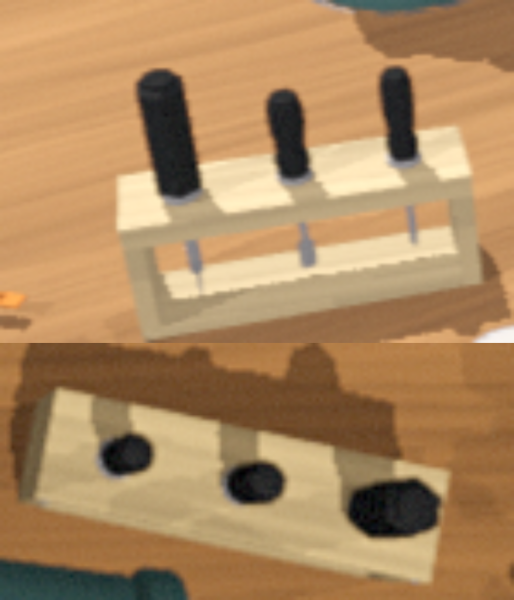

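The large driver stands upright in its hole, but the orange look-alike no longer shows where it stood. I'll check when it fell, using the saved frames.

```bash
python3 - <<'E'
from h import *
p,d,K,V=grab('top'); s,ds,_,_=grab('scene')
def org(im):
    h=cv2.cvtColor(im,cv2.COLOR_BGR2HSV); return cv2.inRange(h,(5,215,110),(18,255,255))
for nm,im in (('top0',cv2.imread('pics/top0.png')),('top_after t15',cv2.imread('pics/top_after.png')),('top now',p),('scene0',cv2.imread('pics/scene0.png')),('scene t6',cv2.imread('pics/sc2_full.png')),('scene t15',cv2.imread('pics/sc_after.png')),('scene now',s)):
    n,l,st_,c=cv2.connectedComponentsWithStats(org(im)); print(nm,[(st_[i].tolist()) for i in range(1,n) if st_[i,4]>40])
m=org(p)>0; vs,us=np.nonzero(m&(d>0)); P=world(us,vs,d[vs,us],K,V); k=us>450; print('orange now x',P[k].min(0).round(3),P[k].max(0).round(3)) if k.any() else None
cv2.imwrite('pics/fin.png',np.vstack([cv2.resize(p[230:400,400:600],(600,500))[:, :]]))
E
```

```text
top0 [[144, 141, 19, 19, 171], [159, 153, 22, 20, 110], [505, 306, 36, 15, 285]]
top_after t15 [[144, 141, 19, 19, 143], [163, 161, 18, 17, 77], [536, 335, 45, 37, 500]]
top now [[144, 141, 19, 19, 159], [164, 158, 15, 10, 46], [153, 165, 13, 13, 45], [516, 318, 65, 54, 570]]
scene0 []
scene t6 []
scene t15 []
scene now []
orange now x [ 0.279 -0.591 -0.004] [ 0.678 -0.451  0.041]
```

View pics/fin.png

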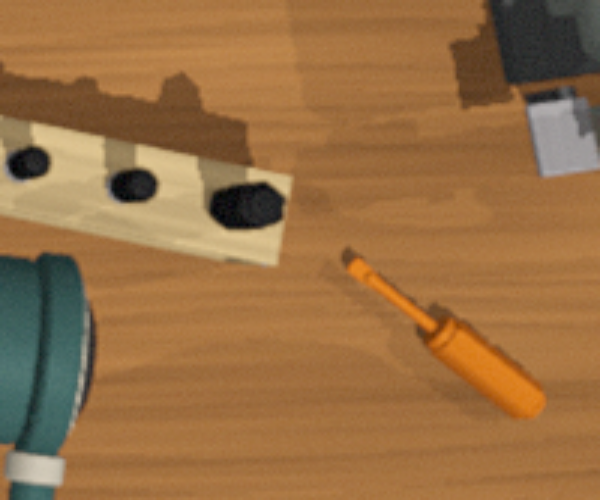

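```bash
python3 -c "
from h import *
st(); print(bot.finish_job())"
```

```text
t 19.73 pos [ 0.3938 -0.0399  0.3468] yaw 11.75 tilt [ 0.0029 -0.003 ] F [-0.1 -0.4 -0.2] T [ 0.   -0.01  0.03] w 0.996 q [-0.16 -0.34  1.98 -0.    1.5  -0.37]
the job is handed in; nothing more can be done
None
```

The open screw is locked and the large black flat screwdriver is back in its own rack hole. I handed the job in at 19.7 s, and it gives no verdict. One thing did not stay as it was: the orange look-alike screwdriver fell over.

**Seating and turning:** The blade bottomed at about the expected slot-floor height with light force (about 8 N). I turned the screw clockwise until the moment rose from about 0.09 to 0.35 N·m.

**Last checks:**
- **Screw angle:** the slot measured −73.6° in the top camera, against −74.2° for the lid's long side. The other three screws measured −72° to −76°, about as before.
- **Screwdriver in the rack:** it stands upright. Its handle top is within about 2 mm of where it was at the start. The gripper is open and clear of everything.

**What disagreed or failed:**
- **Turning angle:** I had to turn the gripper about 85° for an expected 54° of screw travel, with the moment rising gently instead of stopping sharply. I take the excess as play in the slot plus the handle twisting in the grip. I relied on the camera check for the final screw angle.
- **Orange screwdriver:** it had been standing on its tip beside the rack and was lying on the table by t = 15 s. I don't know whether it toppled by itself or was nudged. The force readings I took showed no contact with it, but I did not see it fall. It is not on the list of judged things, and I left it lying.
- **Not checked at the end:** I did not measure the tins, bottle, tape and towel roll again. The two small rack tools look unmoved in the last pictures.

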